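# Dispense two cans from the push-plunger can rack into a basket

### The arm

A 6-joint arm with a two-finger parallel gripper is mounted at the origin on the work surface. World frame = base frame: x ahead of the robot, y to its left, z up, the work surface at z = 0. Lengths are in mm, angles in rad, forces in N, time in s.
With the tool pointing down it reaches from about 300 to 775 mm from the base axis. Payload 14.6 kg.
Tool frame: the origin (TCP) lies on the centre line of the jaws, within the pads' length; the fingertips stand 19 mm ahead of it and the grasp point (between the pads) is the TCP (bot.tip_reach is the distance from the TCP to the fingertips, in mm); z points along the fingers, y is the line along which they close (so a half turn about z gives the same grasp; the last joint's range is limited). The gripper opens to 85 mm and grips with 20 to 120 N. Pads are 22 mm wide; open, the fingers measure 114 mm over their backs; the gripper's body (76 mm by 85 mm) begins 54 mm behind the grasp point. The pads swing forward as they close: fully open they stand 13 mm farther back than shut.
Start: joints at [1.278, 0.3, 1.521, -0, 1.321, -0.067], TCP at [123.136, 536.029, 250.281] pointing down, gripper open.
Joint ranges: [-3.03, 3.03], [-0.79, 2.21], [0.23, 2.52], [-1.04, 4.18], [0, 3.07], [-2.55, 2.55]. Speed limits (rad/s): [2.22, 2.22, 2.57, 3.14, 3.14, 3.14].

### API

Orientations are given as a unit quaternion [w, x, y, z].
In Python, from rig import bot gives the robot as it stands. Calls block until the motion is done:
- bot.move_to(position, orientation): joint-space move of the TCP to a pose.
- bot.servo_line(position, attitude=None, speed=150, until_force=None): straight line of the TCP; attitude=None keeps the orientation; speed is the mean speed in mm/s. With until_force (N) it stops when the force on the tool has changed by that much, and returns True; else False.
- bot.move_joints(angles): joint-space move.
- bot.move_gripper(opening, grip_force=None): finger opening in mm; grip_force is the grip in N (None keeps the last); returns when the fingers have stopped.
- bot.dwell(seconds).
- bot.ik(position, orientation): joint angles nearest the present ones, or None.
- bot.read_state(): the state.
- bot.read_camera(name): name is "side" or "top" or "wrist"; returns a dict with "image" (400x640x3 uint8, blue, green, red), "depth" (400x640 float32, mm along the optical axis (not along the pixel's ray), 0 where there is no reading), "fovy" (degrees; the focal length in pixels is half the picture's height over the tangent of half this angle, whatever the lens; pixels are square), "cx", "cy" (the principal point, pixels), "eye" and "attitude" of the camera in the world; the wrist camera has in their place "mount" (4x4, takes a point from camera to tool coordinates, whose origin is the TCP and whose axes are the flange's). Camera axes: x right, y down, z forward; pixel columns grow to the right and rows downward; lengths in mm; the calibration is good to about 2 mm. The wrist camera is an equidistant fisheye: a pixel r from the principal point sees the ray r / f radians off the axis. A picture is of the moment at which its call begins: read the wrist's pose just before it.
A pose or a line that the arm cannot do raises bot.MotionError and nothing moves.
- bot.finish_job(): hands the job in; it is judged then, once.
The state is a dict: "clock": time; "joint_positions": joint angles; "qvel": joint speeds; "effort": joint torques, N m; "ee_pos": TCP position; "tool_rot": TCP orientation; "ft_force": force on the tool from outside, world axes, zero at the start; "moment": the same for the moment, N m; "grip_width": finger opening in mm; "grip_force": force on a finger pad.
Only numpy, scipy, OpenCV 4.12 (cv2) and the standard library are available. Lean on these libraries where they do the work, as an engineer would, in place of code of your own. Each camera call takes 0.05 s, during which the arm holds its last target. There are 200 camera calls.

### The job

Clear the glass jar from in front of the can rack and stand it upright on the round cork mat, then set the empty basket on the table under the mouth of the rack's ramp to catch cans. Push the rack's sprung plunger along its leaning axis right down to its stop so that one can rolls into the basket, let it come fully back up, then do the same once more, so that exactly two cans lie in the basket and the third stays in the rack. Leave the other things on the table where they stand.

Things in the scene. Friction and masses are not known exactly. Their poses are not given: they have to be found in the camera images.
- mouth (a point): middle of the lip of the fixed can rack's ramp, 95 mm above the table, with the rack's axes: x horizontal, into the rack and up the ramp; y sideways; z up. The ramp rises at 26 degrees towards +x, 205 mm long, 109 mm wide over clear cheeks that rise 63 mm square off it (none over the last 33 mm). Under the lip it is open up to the legs at x = 50 mm. A can leaves the lip at about 0.6 m/s towards -x
- catch_spot (a point): point on the table 80 mm in front (rack -x) of the lip, same axes as the mouth: with its centre here the basket reaches 5 mm under the lip (14 mm of height to spare) and catches the cans, which land up to about 130 mm in front of the lip
- deck_edge (a point): middle of the lower front edge of the rack's overhead wooden deck, same axes as the mouth. The deck is 180 mm wide (y), runs 170 mm back (+x), and carries a box and a pot up to 90 mm above this edge; two posts hold it, 126 mm behind the edge. It lies 25 mm behind and 110 mm above the knob, so a vertical tool strikes it: lean the tool along the plunger
- knob_top (a point): centre of the flat top (46 mm across) of the plunger's black knob; z is the plunger axis, up out of the knob, leaning 26 degrees from vertical towards the mouth side (rack -x). When up it is 242 mm above the table and 21 mm behind the lip. Under the knob is a grey cross-bar 128 mm wide (y), 34 mm deep, its underside 36 mm below the knob top. Push along -z
- plunger (a joint): travel of the plunger in m: 0 fully up, 0.024 fully down on its stop. Spring: about 4 N to start, 9 N at the stop; it comes back by itself. A can is let go only in the last 4 mm of travel and takes about 0.5 s to roll out; the next moves up within about 0.5 s after the plunger is back up
- basket_center (a point): centre (half-way up, 37.5 mm above its foot) of a loose square white plastic basket with open top, 170 x 170 mm outside, 75 mm high, walls and floor 8 mm thick, about 0.35 kg, x and y along its sides, z up; may be taken by pinching a wall at its rim; any side may face the rack
- jar_center (a point): centre (half-way up) of the loose closed glass jar, 58 mm diameter, 110 mm high, about 0.3 kg, with a steel lid, standing in front of the rack's mouth; z is its upright axis
- mat_center (a point): centre of the top face of the round cork mat, 110 mm diameter, 6 mm thick, fixed flat on the table
- can1_center (a point): centre of the lowest (first) can in the rack; cans lie across the ramp, 54 mm diameter, 90 mm long (along their y), about 0.2 kg
- can2_center (a point): centre of the second can in the rack, same size
- can3_center (a point): centre of the third can in the rack, same size; it stays in the rack
- mug: bystander: white mug, 72 mm diameter, 75 mm high, handle to its +y; origin at the centre of its underside
- polish_tin: bystander: dark round tin, 72 mm diameter, 45 mm high; origin at the centre of its underside
- sauce_bottle: bystander: amber bottle, 60 mm diameter, 170 mm high; origin at the centre of its underside
- pasta_jar: bystander: large glass jar, 76 mm diameter, 140 mm high; origin at the centre of its underside
- carton: bystander: cardboard carton 60 (x) x 120 (y) x 160 mm high; origin at the centre of its underside
- tub: bystander: steel bowl, 110 mm diameter, 70 mm high; origin at the centre of its underside

How it is judged (in metres and radians):
On the way, in this order (a step that is already met when the one before it is completed fails the run):
1. the jar stands upright on the cork mat (centres within 30 mm), let go (horizontal distance between jar_center and mat_center below 0.03 m and angle between jar_center's own z axis and vertical below 0.15 rad and height (world z) of jar_center between 0.052 and 0.069 m and contact force between the fingers and jar below 0.2 N), for 0.2 s.
2. the basket stands on the table in front of and under the ramp's mouth (basket centre 40 to 140 mm in front of the lip, within 50 mm of its middle line), let go (horizontal distance between basket_center and mouth below 0.14 m and x of basket_center in the frame of mouth below -0.04 m and y of basket_center in the frame of mouth between -0.05 and 0.05 m and angle between basket_center's own z axis and vertical below 0.1 rad and height (world z) of basket_center below 0.048 m and contact force between the fingers and basket below 0.2 N and linear speed of basket below 0.03 m/s), for 0.2 s.
3. the plunger is pressed to within 1.5 mm of its stop (value of joint plunger above 0.0225 m), for 0.1 s.
4. the plunger is back up, the first can lies in the basket and the other two are still in the rack (value of joint plunger below 0.003 m and x of can1_center in the frame of basket_center between -0.08 and 0.08 m and y of can1_center in the frame of basket_center between -0.08 and 0.08 m and z of can1_center in the frame of basket_center between -0.025 and 0.045 m and x of can2_center in the frame of mouth between 0.02 and 0.2 m and y of can2_center in the frame of mouth between -0.04 and 0.04 m and z of each of can2_center, can3_center in the frame of mouth above 0.02 m and x of can3_center in the frame of mouth between 0.02 and 0.2 m and y of can3_center in the frame of mouth between -0.04 and 0.04 m), for 0.2 s.
5. the plunger is pressed to within 1.5 mm of its stop a second time (value of joint plunger above 0.0225 m), for 0.1 s.
At the end, for the whole second after the job is handed in: cans 1 and 2 in the basket, can 3 in the rack, plunger up (within 3 mm), basket level on the table, its centre 40 to 140 mm in front of the lip and within 50 mm of the rack's middle line, jar upright on the mat (centres within 30 mm), all at rest (under 60 mm/s) (horizontal distance between jar_center and mat_center below 0.03 m and angle between jar_center's own z axis and vertical below 0.15 rad and height (world z) of jar_center between 0.052 and 0.069 m and value of joint plunger below 0.003 m and x of can1_center in the frame of basket_center between -0.08 and 0.08 m and y of can1_center in the frame of basket_center between -0.08 and 0.08 m and z of can1_center in the frame of basket_center between -0.025 and 0.045 m and x of can2_center in the frame of basket_center between -0.08 and 0.08 m and y of can2_center in the frame of basket_center between -0.08 and 0.08 m and z of can2_center in the frame of basket_center between -0.025 and 0.045 m and x of can3_center in the frame of mouth between 0.02 and 0.2 m and y of can3_center in the frame of mouth between -0.04 and 0.04 m and z of can3_center in the frame of mouth above 0.02 m and horizontal distance between basket_center and mouth below 0.14 m and x of basket_center in the frame of mouth below -0.04 m and y of basket_center in the frame of mouth between -0.05 and 0.05 m and angle between basket_center's own z axis and vertical below 0.1 rad and height (world z) of basket_center below 0.048 m and linear speed of each of can1, can2, basket, jar below 0.06 m/s); the robot touches nothing.
It fails at once if a bystander (mug, tin, bottle, large jar, carton or bowl) is pushed more than 40 mm or tipped over (distance of any of mug, polish_tin, sauce_bottle, pasta_jar, carton, tub from where it was at the start of the episode above 0.04 m or angle between any of mug, polish_tin, sauce_bottle, pasta_jar, carton, tub's own z axis and vertical above 0.5 rad).
It fails at once if the jar is tipped over (angle between jar_center's own z axis and vertical above 0.8 rad).
It fails at once if the third can leaves the rack (not (x of can3_center in the frame of mouth between 0.02 and 0.2 m and y of can3_center in the frame of mouth between -0.04 and 0.04 m and z of can3_center in the frame of mouth above 0.02 m)).
It also fails if it takes over 72 s, if anything falls off the work surface, if the arm or the gripper's body presses on something with over 40 N, if the wrist force passes 120 N, or if a joint passes its speed limit or range.

## Working session

There is one attempt and no reset: what is moved stays moved. The work goes in short steps, each a Python script; the robot and the scene stay as the last script left them, time stands still between calls to the robot, and variables do not carry over. Pictures are saved under pics/ and viewed, at most 10 in all, crops included, and the job is handed in when it is done.

```bash
ls; mkdir -p pics; cat > h.py <<'E'
import numpy as np, cv2
from rig import bot
from scipy.spatial.transform import Rotation as R
def rot(q): return R.from_quat([q[1],q[2],q[3],q[0]])
def quat(r): q=r.as_quat(); return [q[3],q[0],q[1],q[2]]
def cloud(c):
    "world xyz of each pixel of a fixed camera"
    d=c["depth"]; h,w=d.shape; f=h/2/np.tan(np.radians(c["fovy"])/2)
    v,u=np.mgrid[:h,:w]; P=np.stack([(u-c["cx"])/f*d,(v-c["cy"])/f*d,d],-1)
    W=rot(c["attitude"]).apply(P.reshape(-1,3)).reshape(h,w,3)+np.array(c["eye"])
    W[d<=0]=np.nan; return W
E
python3 - <<'E'
from h import *
for n in("top","side"):
    c=bot.read_camera(n); cv2.imwrite(f"pics/{n}0.png",c["image"]); np.savez(f"{n}0.npz",W=cloud(c),im=c["image"])
    print(n,c["eye"],c["attitude"],c["fovy"],c["cx"],c["cy"])
print(bot.read_state())
E
```

```text
pics
top [ 410.48456717   16.89295969 1212.69471484] [-0.05377987  0.71006572 -0.6991069   0.06452861] 56.58446312041379 323.774162067329 191.3541147315333
side [  77.36296658 -703.3094104   796.36513116] [-0.45695124  0.8332177  -0.27750095  0.14119864] 56.6278983080988 316.9807653348234 205.86227423964246
{'clock': 0.1, 'joint_positions': array([ 1.27841369e+00,  3.00416014e-01,  1.52148229e+00, -5.56666615e-06,
        1.32067149e+00, -6.66158409e-02]), 'qvel': array([ 0.00178343, -0.00163896, -0.00215349, -0.00146123, -0.00083667,
        0.00010686]), 'effort': array([ 1.39694097e-03, -5.44386864e+01, -3.62363756e+01, -1.10460203e-04,
        3.13983823e-03, -7.69979852e-05]), 'ee_pos': array([123.08317403, 535.87705442, 249.79330706]), 'tool_rot': array([-8.45752168e-05,  1.12643112e-01,  9.93635391e-01, -4.81204490e-04]), 'ft_force': array([0.50527507, 1.2615664 , 0.21052575]), 'moment': array([0.03073775, 0.00042894, 0.01288324]), 'grip_force': 0.0, 'grip_width': 85.40000733474868}
```

View pics/top0.png

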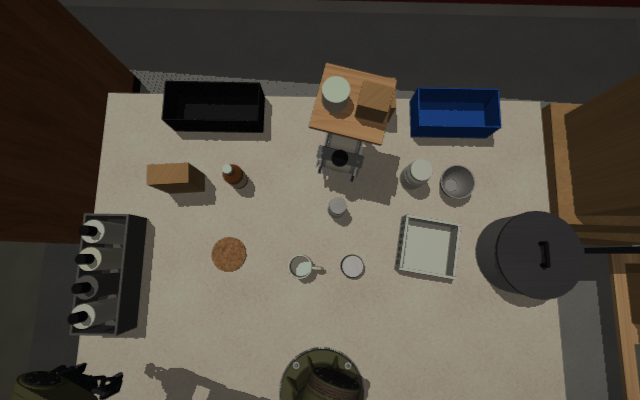

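View pics/side0.png

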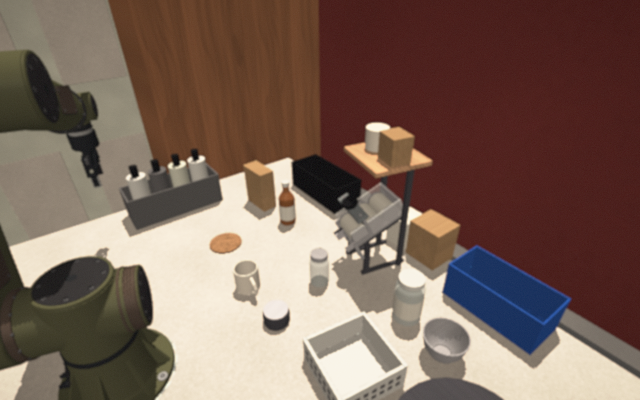

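The top picture shows the knob at (340,158), jar at (338,207), mat at (229,254), basket at (429,247), mug at (302,267) and tin at (352,267). The large jar is at (418,174), the bowl at (457,181) and the deck around (353,103). I'll measure these next.

```bash
cat > m.py <<'E'
from h import *
Z=np.load("top0.npz"); W=Z["W"]; S=np.load("side0.npz")["W"]; im=Z["im"]
def sel(A,x0,x1,y0,y1,z0,z1):
    return A[(A[...,0]>x0)&(A[...,0]<x1)&(A[...,1]>y0)&(A[...,1]<y1)&(A[...,2]>z0)&(A[...,2]<z1)]
def at(u,v,r,z0,z1):
    P=W[v-r:v+r+1,u-r:u+r+1].reshape(-1,3); return P[(P[:,2]>z0)&(P[:,2]<z1)]
def show(n,P):
    (c,s,a)=cv2.minAreaRect(P[:,:2].astype(np.float32)); cc,rr=cv2.minEnclosingCircle(P[:,:2].astype(np.float32))
    print(n,len(P),"z",np.median(P[:,2]).round(1),"rect",np.round(c,1),np.round(s,1),round(a,1),"circ",np.round(cc,1),round(rr,1))
if __name__=="__main__":
    show("jar",at(338,207,14,95,125)); 
    hsv=cv2.cvtColor(im,cv2.COLOR_BGR2HSV); m=np.zeros(im.shape[:2],bool); m[230:280,205:255]=True
    m&=(hsv[...,1]>100); show("mat",W[m&(W[...,2]<15)])
    show("basket",at(429,247,42,62,90)); show("mug",at(302,267,25,62,90)); show("tin",at(352,267,20,35,55))
    show("pasta",at(418,174,25,125,150)); show("bowl",at(457,181,25,60,80)); show("bottle",at(234,175,25,140,180));show("carton",at(175,175,35,150,170))
    K=at(340,158,10,220,260); show("knob",K)
    D=at(353,103,50,330,400); show("deck",D); print(np.percentile(D[:,2],[5,50,95]))
    show("decktop",at(353,103,50,385,480))
    B=at(340,158,35,190,260); show("bar",B)
    print("table z",np.nanmedian(W[290:310,200:250,2]), "side table", np.nanmedian(sel(S,300,450,0,150,-20,20)[:,2]))
    c=cv2.resize(im[60:230,270:450],None,fx=4,fy=3.5,interpolation=cv2.INTER_CUBIC); 
    cv2.imwrite("pics/c1.png",cv2.resize(im[110:230,280:440],(800,600),interpolation=cv2.INTER_CUBIC))
E
python3 m.py
```

```text
jar 232 z 109.0 rect [555.2 -39. ] [48.9 49.2] 46.0 circ [555.7 -39.5] 25.6
mat 915 z 4.6 rect [407.4 301.4] [107.3 105.3] 2.4 circ [407.4 301.9] 54.3
basket 692 z 73.5 rect [ 439.6 -324.1] [170.9 170.1] 81.0 circ [ 438.  -324.3] 118.6
mug 128 z 72.5 rect [377.9  63.4] [69.3 87.9] 28.1 circ [373.9  57.4] 48.8
tin 376 z 43.8 rect [375.6 -90.1] [66.5 65.2] 14.8 circ [376.4 -89.5] 34.5
pasta 400 z 139.2 rect [ 662.6 -285.7] [64.1 64.5] 72.4 circ [ 662.4 -285.5] 33.5
bowl 216 z 68.0 rect [ 643.6 -420.2] [107.4 108.6] 47.2 circ [ 643.5 -420.5] 55.9
bottle 89 z 168.3 rect [648.2 282.7] [25.9 26.2] 49.5 circ [648.9 282.5] 13.8
carton 876 z 158.4 rect [633.8 454.5] [ 61.2 121.3] 4.1 circ [633.4 454.6] 65.4
knob 275 z 239.7 rect [670.1 -36.5] [61.  46.2] 75.6 circ [678.3 -37. ] 32.0
deck 3305 z 365.5 rect [772.6 -61.9] [179.8 171.9] 76.7 circ [771.9 -62.2] 121.4
[362.50496289 365.45722006 382.29613447]
decktop 1863 z 427.0 rect [766.3 -62. ] [156.2  64.6] 75.7 circ [768.2 -65.1] 80.8
bar 951 z 218.3 rect [694.9 -43.2] [127.8  97.7] 77.0 circ [693.4 -42.3] 69.6
table z -1.4926288846027091 side table -0.04442061859816704
```

View pics/c1.png

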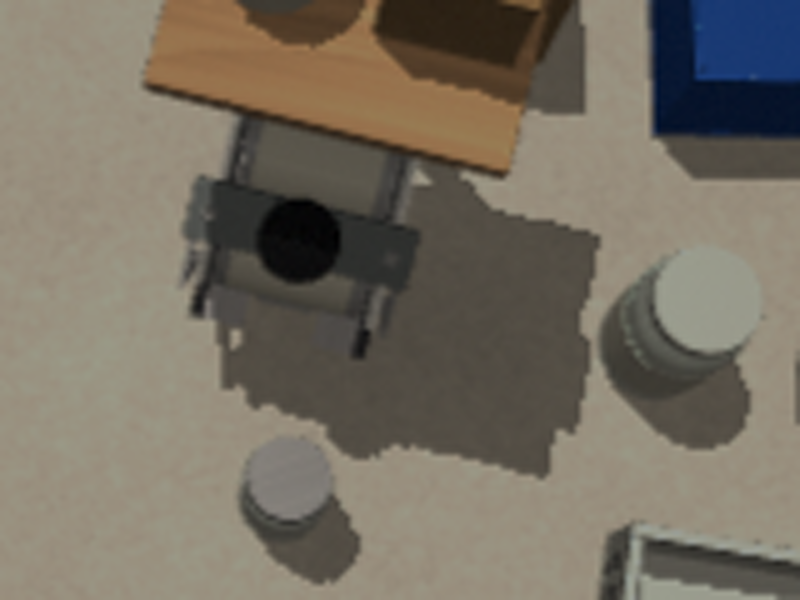

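The crop confirms the rack faces about -13.3° yaw. The deck, knob and jar fit their given sizes, with the knob top at crop (300,240) and the jar lid at (288,480). Next I'll refine the knob position and check that the planned poses are reachable.

```bash
cat > plan.py <<'E'
from m import *
yaw=np.radians(-13.3); rx=np.array([np.cos(yaw),np.sin(yaw),0]); ry=np.array([-rx[1],rx[0],0]); ez=np.array([0,0,1.])
t=np.radians(26); n=-np.sin(t)*rx+np.cos(t)*ez
def down(ydir):   # tool down, jaws closing along ydir
    z=-ez; y=ydir/np.linalg.norm(ydir); return R.from_matrix(np.c_[np.cross(y,z),y,z])
def knobrot(s): y=s*ry; z=-n; return R.from_matrix(np.c_[np.cross(y,z),y,z])
E
python3 - <<'E'
from plan import *
for A in (W,S):
    P=sel(A,630,720,-80,10,215,262); e=P-np.array([667,-37,242.]); 
    d=e@n; q=P[(abs(d)<5)&(np.linalg.norm(e-np.outer(d,n),axis=1)<40)]
    e=q-np.array([667,-37,242.]); a=e@np.cross(ry,n); b=e@ry; print(len(q),"d",np.median(e@n),"u",np.percentile(a,[2,50,98]),"y",np.percentile(b,[2,50,98]))
D=at(353,103,50,355,372); D=D[:,:]; c=cv2.minAreaRect(D[:,:2].astype(np.float32)); print(c)
f=D@rx; print("deck front rx",np.percentile(f,[1,99]),"ry",np.percentile(D@ry,[0.5,99.5]),"knob",np.array([667,-37,0])@rx,np.array([667,-37,0])@ry)
print("mount",np.round(bot.read_camera("wrist")["mount"],2).tolist())
K=np.array([667,-37,242.])
for s in (1,-1):
    print("jar",bot.ik([555,-39,68],quat(down(s*ry))),bot.ik([407,301,75],quat(down(s*ry))))
    print("knob",bot.ik(K+n*60,quat(knobrot(s))),bot.ik(K-n*10,quat(knobrot(s))))
    print("bask",bot.ik([360,-311,62],quat(down(s*rx))),bot.ik([488,5,62],quat(down(s*rx))))
E
```

```text
217 d -0.2274096596406358 u [-21.42438398  -0.52177677  19.54024569] y [-19.80044094   0.42390756  20.73308737]
151 d 0.8123615252716695 u [-23.44098881  -3.49785396  16.9515999 ] y [-19.44201706  -2.18872492  21.43606523]
((772.5746459960938, -61.85426330566406), (179.779052734375, 171.89703369140625), 76.69391632080078)
deck front rx [681.11706347 849.39775701] ry [ 28.24748285 206.84177889] knob 657.6221484182778 117.4355564117134
mount [[-0.0, -0.96, -0.28, 71.52], [1.0, -0.0, 0.0, -0.47], [-0.0, -0.28, 0.96, -123.66], [0.0, 0.0, 0.0, 1.0]]
jar [-1.35986217e-01  5.30649453e-01  1.66003686e+00 -4.44089210e-16
  9.50906338e-01 -1.47465375e+00] [ 5.64419548e-01  4.28100537e-01  1.80159418e+00 -4.44089210e-16
  9.11897935e-01 -7.74247988e-01]
knob [-0.08219198  0.27216266  1.50310026 -0.08248529  0.91861772 -1.3857066 ] [-0.09017601  0.38980792  1.49619964 -0.08592861  0.80761673 -1.38357341]
bask [-7.89512379e-01  3.96226027e-01  1.89105852e+00 -4.44089210e-16
  8.54308109e-01 -5.57383589e-01] [-6.48210004e-02  4.18121880e-01  1.85739278e+00 -4.44089210e-16
  8.66077989e-01  1.67307790e-01]
jar [-1.35986217e-01  5.30649453e-01  1.66003686e+00 -4.44089210e-16
  9.50906338e-01  1.66693890e+00] [ 5.64419548e-01  4.28100537e-01  1.80159418e+00 -4.44089210e-16
  9.11897935e-01  2.36734467e+00]
knob [-0.08219198  0.27216266  1.50310026 -0.08248529  0.91861772  1.75588605] [-0.09017601  0.38980792  1.49619964 -0.08592861  0.80761673  1.75801925]
bask None None
```

```bash
cat >> plan.py <<'E'
K=np.array([665.5,-37,241.7]); M=K-21*rx; M[2]=95
jar=np.array([555.4,-39.2,0]); mat=np.array([407.4,301.6,0])
def st(m=""):
    s=bot.read_state(); print(m,round(s["clock"],2),np.round(s["ee_pos"],1),"w",round(s["grip_width"],1),"f",np.round(s["ft_force"],1),"g",round(s["grip_force"],1))
E
python3 - <<'E'
from plan import *
q=quat(down(ry))
bot.move_to(jar+[0,0,200],q); st()
bot.servo_line(jar+[0,0,68],q,speed=120)
bot.move_gripper(40,40); st("grip")
bot.servo_line(jar+[0,0,220],q,speed=150); st("lift")
bot.servo_line(mat+[0,0,220],q,speed=220); st()
bot.servo_line(mat+[0,0,95],q,speed=150)
print(bot.servo_line(mat+[0,0,68],q,speed=25,until_force=4)); st("down")
bot.move_gripper(85); st("open")
bot.servo_line(mat+[0,0,200],q,speed=150); st()
c=bot.read_camera("top"); W=cloud(c); cv2.imwrite("pics/top1.png",c["image"])
P=sel(W,330,480,230,370,95,140); show("jar",P)
E
```

```text
2.71 [555.4 -38.5 200.1] w 85.4 f [ 0.3 -0.2 -0.4] g 0.0
grip 4.34 [555.7 -39.2  68.7] w 56.5 f [-1.3  0.7  4.4] g 43.4
lift 5.51 [555.  -39.2 219. ] w 56.4 f [ 0.2  0.2 -2.2] g 43.1
 7.35 [407.7 301.  220. ] w 56.4 f [ 0.6  0.1 -3.7] g 43.1
True
down 9.12 [407.3 301.6  74.7] w 56.6 f [-0.9 -1.6  6.1] g 44.1
open 9.52 [406.8 301.3  74. ] w 84.9 f [-0.1  0.3  0.2] g 0.0
 10.51 [407.1 301.4 199.1] w 85.4 f [-0.1 -0.5 -0.6] g 0.0
jar 90 z 113.8 rect [417.  295.6] [45.9 29. ] 56.7 circ [415.5 296.5] 23.5
```

```bash
cat > b.py <<'E'
from plan import *
by=np.radians(-9.0); bx=np.array([np.cos(by),np.sin(by),0]); B=np.array([439.6,-324.1,0])
w=B-81*bx; q=quat(down(bx)); q2=quat(down(rx))
bot.move_to(w+[0,0,200],q); bot.move_gripper(40)
bot.servo_line(w+[0,0,62],q,speed=120); st("at rim")
bot.move_gripper(0,60); st("grip")
bot.servo_line(w+[0,0,200],q,speed=100); st("lift")
C=M-80*rx-81*rx; C[2]=0
bot.servo_line(C-50*rx+[0,0,200],q2,speed=180); st("over")
c=bot.read_camera("side"); cv2.imwrite("pics/side2.png",c["image"])
E
python3 b.py
```

```text
at rim 14.57 [ 359.8 -311.7   62.6] w 40.2 f [ 0.3 -0.9 -1.1] g 0.0
grip 14.96 [ 359.8 -311.6   62.5] w 7.3 f [-0.7  0.9  6.1] g 59.7
lift 16.49 [ 359.4 -311.3  199.4] w 6.9 f [-0.6 -0.3 -2.8] g 58.4
over 18.52 [439.6  16.  200. ] w 7.3 f [ 0.5  0.1 -3.5] g 58.4
```

View pics/side2.png

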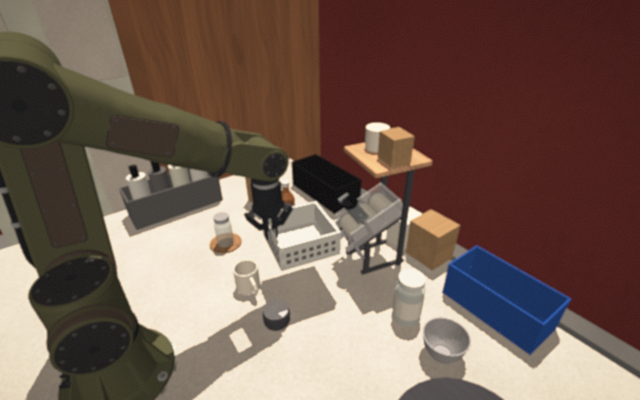

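The jar stands on the mat at (221,228). The basket hangs level from its front wall at (305,235), clear of the mug and the tin.

```bash
python3 - <<'E'
from plan import *
q2=quat(down(rx)); C=M-161*rx; C[2]=0
bot.servo_line(C-40*rx+[0,0,200],q2,speed=100)
bot.servo_line(C-40*rx+[0,0,67],q2,speed=100); st("low")
bot.servo_line(C+[0,0,66],q2,speed=50); st("in")
print(bot.servo_line(C+[0,0,60],q2,speed=15,until_force=4)); st("down")
bot.move_gripper(40); st("open")
bot.servo_line(C+[0,0,200],q2,speed=120)
p=K+n*19+n*150   # stand-off on the plunger axis
bot.move_gripper(0,40)
c=bot.read_camera("top"); cv2.imwrite("pics/top3.png",c["image"]); W=cloud(c)
P=sel(W,440,672,-160,120,60,86); print(len(P)); e=P-M
print("basket rack x",np.percentile(e@rx,[1,99]),"y",np.percentile(e@ry,[1,99]))
st()
E
```

```text
low 20.3 [449.7  14.1  67.5] w 7.0 f [-0.  -0.2 -2. ] g 58.4
in 21.25 [488.1   4.9  65.9] w 7.2 f [ 0.4 -0.2 -2.3] g 58.5
True
down 21.57 [488.4   4.9  62.5] w 7.1 f [-1.6  0.2  7.3] g 60.1
open 21.99 [487.8   4.9  61.8] w 40.0 f [-0.1 -0.7 -0.4] g 0.0
318
basket rack x [-87.73619551   4.56772695] y [-85.24234465  83.79707011]
 23.81 [488.4   4.9 200. ] w -0.0 f [-0.3 -0.6 -0.1] g 0.0
```

View pics/top3.png

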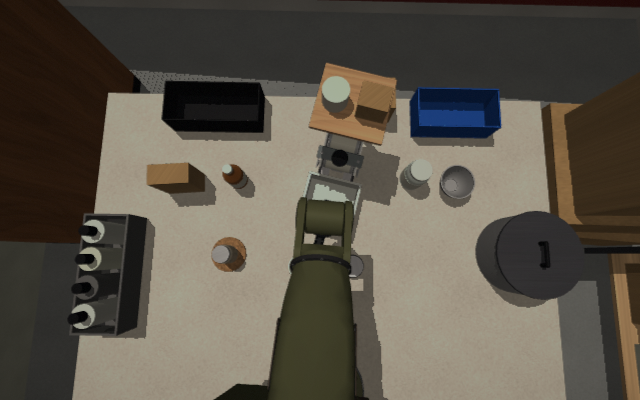

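The basket sits under the lip at about (331,195), centred to within 1 mm, and the jar stands on the mat at (222,254). First press next.

```bash
cat > press.py <<'E'
from plan import *
def press():
    q=quat(knobrot(1)); tip=lambda d: K+n*(bot.tip_reach+d)
    bot.servo_line(tip(12),q,speed=80); st("near")
    hit=bot.servo_line(tip(-10),q,speed=40); st("mid")
    hit=bot.servo_line(tip(-34),q,speed=25,until_force=14)
    s=bot.read_state(); print("hit",hit,"depth",((K+n*bot.tip_reach-s["ee_pos"])@n).round(2),"f",(s["ft_force"]@n).round(1))
    bot.dwell(0.3); s=bot.read_state(); print("held depth",((K+n*bot.tip_reach-s["ee_pos"])@n).round(2),"f",(s["ft_force"]@n).round(1))
    bot.servo_line(tip(15),q,speed=50); bot.servo_line(tip(70),q,speed=100); bot.dwell(0.8); st("up")
def look(i):
    c=bot.read_camera("side"); cv2.imwrite(f"pics/s{i}.png",cv2.resize(c["image"][120:300,230:450],(733,600),interpolation=cv2.INTER_CUBIC))
E
python3 - <<'E'
from press import *
q=quat(knobrot(1)); print(bot.tip_reach)
s=bot.read_state(); bot.servo_line(s["ee_pos"]+[0,0,110],speed=150)
bot.move_to(K+n*(19+90),q); st("off")
press(); look(4)
E
```

```text
19.0
off 26.07 [618.8 -26.  339.3] w 0.2 f [-0.8  0.6 -0.2] g 0.0
near 27.2 [652.4 -33.8 270.2] w 0.3 f [-0.6 -0.2  0.3] g 0.0
mid 27.9 [662.  -36.1 249.8] w 0.1 f [0.6 0.2 4.7] g 1.9
hit True depth 23.84 f 9.9
held depth 23.87 f 10.4
up 31.27 [627.5 -28.  321.7] w 0.0 f [-0.  -0.3 -0.2] g 0.0
```

View pics/s4.png

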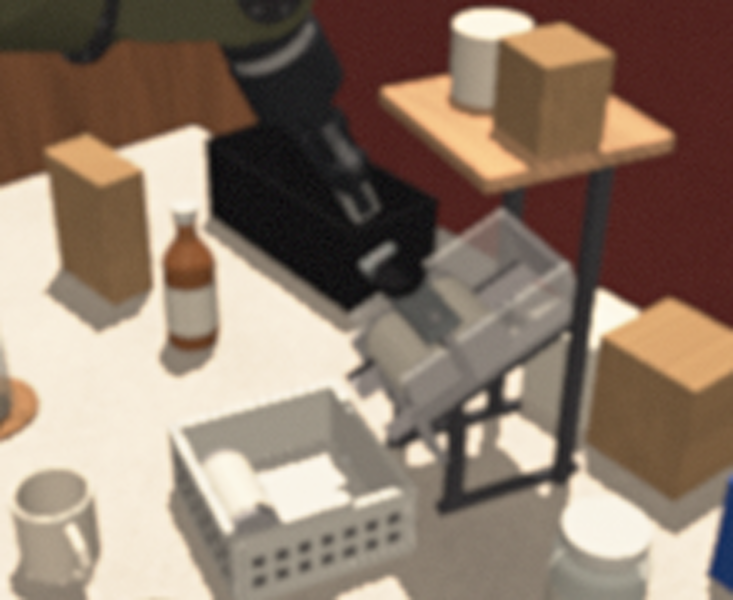

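One can lies in the basket, at (240,480) in the crop, and two remain in the rack. The plunger is back up. Second press, pushing a little firmer onto the stop.

```bash
sed -i 's/until_force=14/until_force=20/' press.py; python3 - <<'E'
from press import *
press(); look(5)
E
```

```text
near 32.2 [652.4 -33.9 270.1] w -0.3 f [-0.4  0.3  0.4] g 0.0
mid 32.9 [662.  -36.1 249.9] w 0.0 f [-0.2  0.3  4.9] g 2.1
hit True depth 23.83 f 10.3
held depth 23.86 f 11.2
up 36.27 [627.5 -28.1 321.7] w 0.5 f [ 0.  -0.3 -0.6] g 0.0
```

View pics/s5.png

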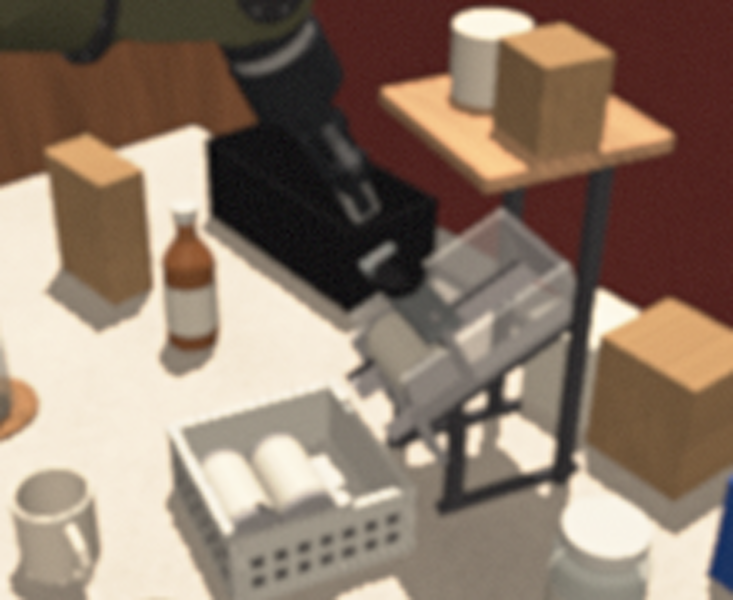

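Two cans lie in the basket, at (235,485) and (287,470) in the crop. The third stays in the rack and the plunger is up, with identical stop depths on both presses.

```bash
python3 - <<'E'
from press import *
bot.dwell(0.5); print(bot.finish_job())
E
```

```text
the job is handed in; nothing more can be done
None
```

Job handed in at about 37 s of the 72 s allowed: jar upright on the mat, basket under the mouth with two cans in it, third can still in the rack, plunger back up; no verdict was returned, and pressing to the stop is inferred from force and depth (about 24 mm both times).

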